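# Blank check on the microvolume spectrophotometer

## Task

Run the blank check on the small benchtop spectrophotometer, using only a fingertip or the outside of the fingers: gently push its raised sampling arm down until it rests fully on the pedestal, then tap the round key (blank), and after that the long bar key (measure), pressing each lightly until it goes down and letting it come back up. Press neither key before the arm is down, leave the three square keys alone, and leave the arm down at the end. Grip and lift nothing, and do not shift the instrument or the things standing around it.

Things in the scene. Friction and masses are not known exactly. Their poses are not given: they have to be found in the camera images.
- spectro: White wedge-shaped microvolume spectrophotometer, 258 (x) by 200 mm (y), 2.6 kg, loose on rubber feet. Origin under its centre; x runs from its low front edge (robot side) to the rear, y to its left. Its deck slopes up to the rear by 0.12 rad, 66 mm high at the middle, 51 front, 81 rear. Left half: sampling arm over a steel pedestal; right half: black keypad with five grey keys, display behind.
- sampling_arm (a joint): Hinge angle of the sampling arm, rad: 0 = fully down on the pedestal (a stop with some spring in it), grows upward, at the start 0.45 to 0.8. The hinge is at its rear, along the instrument's y. White bar 34 mm wide, 16 thick, reaching 121 mm forward (-x) of the hinge, round 42 mm head at its end; top 32 mm above the deck when down. Stiff hinge, stays where left; 1-3 N moves it.
- sampling_pad (a point): Centre of the black rubber finger pad (28 x 22 mm) on the sampling arm's top face, 55 mm forward of the hinge axis and 9 mm above the arm's centre line; moves with the arm. z is the normal of the arm's top face, x points along the arm to the hinge.
- sampling_hinge (a point): Point on the hinge axis of the sampling arm, midway across the arm, 22 mm above the deck; fixed in the spectrophotometer, whose axes it shares.
- round_key_top (a point): Centre of the top of the round key (blank), 20 mm diameter, the only round one, left column of the middle row. Its top stands 10 mm above the deck; it goes down 6 mm along its -z (the deck's normal) against a spring: 1 N to start, 4 N at 2.5 mm, 8 N fully down, and springs back. All five keys are like this; neighbours are 46 mm away, centre to centre.
- bar_key_top (a point): Centre of the top face of the long bar key (measure), 18 mm (x) by 46 mm (y), alone in the keypad's front row. Its z axis is the deck's normal; the key goes down along -z.
- round_key (a joint): Travel of the round key, m: 0 = up, 0.006 = fully pressed; it counts as pressed beyond 0.0025.
- bar_key (a joint): Travel of the long bar key, m: 0 = up, 0.006 = fully pressed; it counts as pressed beyond 0.0025.
- square_key1 (a joint): Travel, m, of the square push key, 16 x 16 mm; 0 = up, 0.006 m = fully pressed; not to be pressed. Centre of its top at rest in the spectrophotometer's frame (mm): (-53, -74, 70), beside the round key.
- square_key2 (a joint): Travel, m, of the square push key, 16 x 16 mm; 0 = up, 0.006 m = fully pressed; not to be pressed. Centre of its top at rest in the spectrophotometer's frame (mm): (-7, -28, 75), behind the round key.
- square_key3 (a joint): Travel, m, of the square push key, 16 x 16 mm; 0 = up, 0.006 m = fully pressed; not to be pressed. Centre of its top at rest in the spectrophotometer's frame (mm): (-7, -74, 75).
- bottle: Bystander: closed clear glass bottle with a blue cap, 56 mm diameter, 105 mm tall, on the spectrophotometer's left. Origin under its centre, as for the others.
- beaker: Bystander: open clear beaker, 64 mm diameter, 85 mm tall, on the spectrophotometer's left.
- tube_rack: Bystander: orange microtube rack with tubes, 100 x 66 mm, 43 mm tall, on the spectrophotometer's right.
- vial: Bystander: small amber vial with a black cap, 25 mm diameter, 50 mm tall, right of the keypad.
- pipette: Bystander: grey and white micropipette, 224 mm long along its x, 24 mm high, lying in front of the spectrophotometer.
- tip_box: Bystander: closed box of pipette tips, blue with a clear lid, 124 x 86 mm, 69 mm tall, towards the right side of the bench.
- tissue_box: Bystander: white and green tissue box, 119 x 131 mm, 90 mm tall, towards the left side of the bench.

How it is judged:
On the way, in this order (a step that is already met when the one before it is completed fails the run):
1. the sampling arm is pushed fully down onto the pedestal (within 0.04 rad) (value of joint sampling_arm below 0.04 rad), for 0.2 s.
2. the round key is pressed (beyond 2.5 mm) with the arm down (value of joint round_key above 0.0025 m and value of joint sampling_arm below 0.04 rad), for 0.05 s.
3. the round key has been let go (within 1.5 mm of up) (value of joint round_key below 0.0015 m), for 0.05 s.
4. the bar key is pressed (beyond 2.5 mm) with the round key up and the arm down (value of joint bar_key above 0.0025 m and value of joint round_key below 0.0015 m and value of joint sampling_arm below 0.04 rad), for 0.05 s.
At the end, for the whole second after the job is handed in: The sampling arm is fully down (within 0.04 rad), all five keys are up again (within 1.5 mm), the spectrophotometer stands where it stood (within 20 mm) and so do the bystanders (within 20 mm) (value of joint sampling_arm below 0.04 rad and value of joint each of round_key, bar_key, square_key1, square_key2, square_key3 below 0.0015 m and distance of each of spectro, bottle, beaker, tube_rack, vial, pipette, tip_box, tissue_box from where it was at the start of the episode below 0.02 m and linear speed of spectro below 0.01 m/s and angle between spectro's own z axis and vertical below 0.05 rad); the robot touches nothing.
It fails at once if the round or the bar key is pressed while the sampling arm is not down (more than 0.06 rad up) (value of joint sampling_arm above 0.06 rad and value of joint any of round_key, bar_key above 0.0025 m).
It fails at once if one of the square keys is pressed (beyond 2.5 mm) (value of joint any of square_key1, square_key2, square_key3 above 0.0025 m).
It fails at once if the robot bears on the spectrophotometer, its arm or its keys with more than 30 N (contact force between spectro and the fingers above 30 N or contact force between spectro and the arm above 30 N).
It fails at once if the sampling arm is lifted (above 1.0 rad), or the spectrophotometer is lifted by 8 mm or shifted by more than 20 mm (value of joint sampling_arm above 1 rad or height (world z) of spectro above 0.008 m or distance of spectro from where it was at the start of the episode above 0.02 m).
It fails at once if a bystander is moved, lifted or knocked over (more than 20 mm) (distance of any of bottle, beaker, tube_rack, vial, pipette, tip_box, tissue_box from where it was at the start of the episode above 0.02 m).
It also fails if it takes over 51 s, if anything falls off the work surface, if the arm or the gripper's body presses on something with over 40 N, if the wrist force passes 120 N, or if a joint passes its speed limit or range.

## Robot

A 7-joint arm with a two-finger parallel gripper is mounted at the origin on the work surface. World frame = base frame: x ahead of the robot, y to its left, z up, the work surface at z = 0. Lengths are in m, angles in rad, forces in N, time in s.
With the tool pointing down it reaches from about 0.4 to 0.85 m from the base axis. Payload 4.5 kg.
Tool frame: the origin (TCP) lies between the finger pads; the fingertips stand 19 mm ahead of it and the grasp point (between the pads) is the TCP; z points along the fingers, y is the line along which they close (so a half turn about z gives the same grasp; the last joint's range is limited). The gripper opens to 85 mm and grips with 20 to 120 N. Pads are 22 mm wide; open, the fingers measure 114 mm over their backs; the gripper's body (76 mm by 85 mm) begins 54 mm behind the grasp point. The pads swing forward as they close: fully open they stand 13 mm farther back than shut.
Start: joints at [1.293, 0.689, -0.195, 1.565, 0.157, 0.902, -0.215], TCP at [0.192, -0.595, 0.25] pointing down, gripper open.
Joint ranges: [-3.01, 3.01], [-0.46, 2.08], [-1.47, 1.51], [0.13, 2.56], [-1, 4.14], [0.04, 2.09], [-2.66, 2.66]. Speed limits (rad/s): [2.57, 2.57, 3.14, 3.14, 3.14, 3.14, 3.14].

## Interface

Orientations are given as a unit quaternion [x, y, z, w].
In Python, from bench import robot gives the robot as it stands.
- The arm moves only by the tool step_arm, never from a script. Its argument "moves" is one flat list of numbers, 7 for each row, row after row: the shift along the tool's x, y, z in cm, then the turn, a rotation vector about the tool's x, y, z in rad, then the opening, from 0 (shut) to 1 (fully open). A call has 1 to 10 rows; each row is the pose to reach, as a shift and turn from the pose commanded when the call began, along the tool's axes at that moment; what a row does not reach only later rows make up. A row lasts 1/12 s, in which the tool goes at most 41.7 mm and 7.16 degrees, less where a joint would pass 70% of its speed; a pose out of reach is approached as far as the arm can. A call with a gripper value outside its range is refused whole. The fingers move at their own pace and stop on an object; "grip_force" is the grip in N (left out, the last holds). Time passes only in rows, so rows that repeat a pose let the fingers close. It gives the time, the measured TCP pose, the force, the opening and the grip force at its end, in the units of the state.
- robot.observe(): the state, without advancing time (a new reading comes with each control period).
- robot.snapshot(name): name is "scene" or "top" or "wrist"; returns the picture (384x512x3 uint8, red, green, blue); there is no depth.
- robot.calibration(name): a dict with "mtx" (3x3 intrinsics, pixels), "eye" and "rotation" of the camera in the world. Camera axes: x right, y up, looking along -z (the intrinsics and any distortion apply to the point x, -y, -z); pixel columns grow to the right and rows downward; lengths in m; the calibration is good to about 2 mm. The wrist camera is an equidistant fisheye: a pixel r from the principal point sees the ray r / f radians off the axis. A picture is of the moment at which its call begins: read the wrist's pose just before it. calibration takes no time and is no camera call; for the wrist camera it gives the pose at the moment of the call.
- robot.sign_off(): hands the job in; it is judged then, once.
The state is a dict: "clock": time; "joint_pos": joint angles; "qd": joint speeds; "joint_torque": joint torques, N m; "eef_pos": TCP position; "tool_rot": TCP orientation; "wrist_force": force on the tool from outside, world axes, zero at the start; "torque": the same for the moment, N m; "grip_width": finger opening in m; "gripper_force": force on a finger pad.
Only numpy, scipy, OpenCV 4.12 (cv2) and the standard library are available. Lean on these libraries where they do the work, as an engineer would, in place of code of your own. Each camera call takes 0.05 s, during which the arm holds its last target. There are 200 camera calls.

## Working session

There is one attempt and no reset: what is moved stays moved. The work goes in short steps, Python scripts to look and compute and a tool call to move; the robot and the scene stay as the last step left them, time stands still between calls to the robot, and variables do not carry over. Pictures are saved under pics/ and viewed, at most 10 in all, crops included, and the job is handed in when it is done.

Besides the shell and the picture viewer there is one more tool, called after "Request:" by a JSON object that holds its "name" and its "arguments", one argument or row to a line. step_arm: Moves the arm, as the interface text tells. Its arguments: {"type":"object","properties":{"moves":{"type":"array"},"grip_force":{"type":"number"}},"required":["moves"]}

```bash
mkdir -p pics; python3 - <<'E'
from bench import robot
import cv2
for n in("scene","top"):
    c=robot.calibration(n);print(n,c)
    cv2.imwrite(f"pics/{n}0.png",robot.snapshot(n)[:,:,::-1])
s=robot.observe();print(s)
E
```

```text
scene {'mtx': array([[494.23514211,   0.        , 257.45582642],
       [  0.        , 494.23514211, 186.1483873 ],
       [  0.        ,   0.        ,   1.        ]]), 'eye': array([ 1.87297507, -0.13387874,  0.9451359 ]), 'rotation': array([0.34644132, 0.32591661, 0.59570754, 0.64721658])}
top {'mtx': array([[412.68699978,   0.        , 254.43538812],
       [  0.        , 412.68699978, 184.34030253],
       [  0.        ,   0.        ,   1.        ]]), 'eye': array([ 0.27006527, -0.04167555,  1.77211871]), 'rotation': array([ 0.05932645, -0.05712732, -0.70214687,  0.70725287])}
{'clock': 0.1, 'joint_pos': array([ 1.29282235,  0.6899014 , -0.19448867,  1.56622531,  0.15733423,
        0.90251047, -0.21508575]), 'qd': array([ 0.00138983, -0.00293179, -0.00066768, -0.00218532, -0.00048937,
        0.00019906,  0.00038072]), 'joint_torque': array([-3.16170757e-03, -5.40592968e+01, -1.27117842e+00, -1.58984077e+01,
        9.40987549e-03,  4.45333440e-03,  7.41493608e-06]), 'eef_pos': array([ 0.19148547, -0.59437229,  0.24956655]), 'tool_rot': array([ 9.87867214e-01,  1.55298693e-01, -2.10516086e-04, -7.99103090e-04]), 'wrist_force': array([ 0.1672414 , -0.00391367, -0.30995531]), 'torque': array([-0.0447657 , -0.04458734,  0.04336025]), 'gripper_force': 0.0, 'grip_width': 0.08549734428780333}
```

View pics/top0.png

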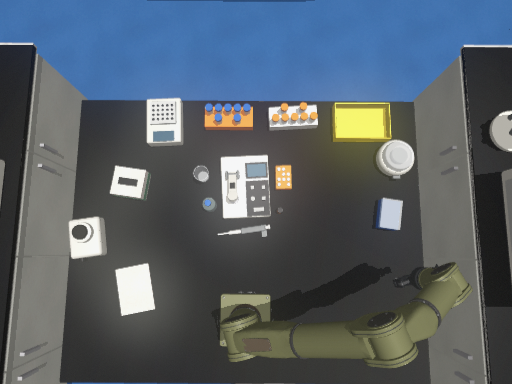

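View pics/scene0.png

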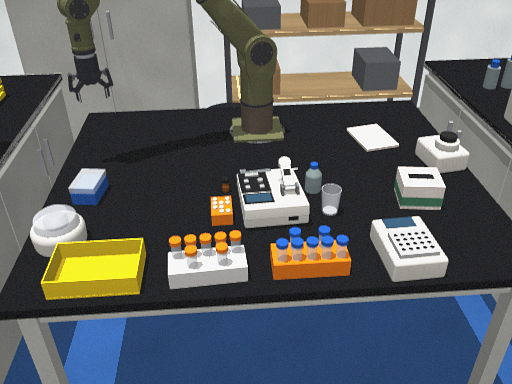

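The top view shows the spectrophotometer at about (246,187), with its keypad on the right and the raised arm at (233,185). The bottle (209,203) and beaker (201,174) are on its left, the rack and vial on its right, and the pipette in front at (245,231).

```bash
cat > h.py <<'E'
import numpy as np,cv2
from scipy.spatial.transform import Rotation as R
from bench import robot
def ray(c,u,v,fish=False):
    m=c['mtx'];x=(u-m[0,2])/m[0,0];y=(v-m[1,2])/m[1,1]
    if fish:
        r=np.hypot(x,y);s=np.sin(r)/r if r>1e-9 else 1.;d=np.array([x*s,-y*s,-np.cos(r)])
    else: d=np.array([x,-y,-1.])
    return R.from_quat(c['rotation']).apply(d/np.linalg.norm(d))
def onz(c,u,v,z,fish=False):
    d=ray(c,u,v,fish);return c['eye']+d*(z-c['eye'][2])/d[2]
def proj(c,p,fish=False):
    q=R.from_quat(c['rotation']).inv().apply(np.asarray(p)-c['eye']);m=c['mtx']
    x,y,z=q[0],-q[1],-q[2]
    if fish:
        r=np.hypot(x,y);t=np.arctan2(r,z);k=t/max(r,1e-9)
    else:k=1/z
    return np.array([m[0,0]*x*k+m[0,2],m[1,1]*y*k+m[1,2]])
E
python3 - <<'E'
import cv2,numpy as np
from h import *
t=cv2.imread('pics/top0.png')
a=cv2.resize(t[145:245,190:300],None,fx=5,fy=5,interpolation=cv2.INTER_CUBIC)
cv2.imwrite('pics/crop0.png',a)
c=robot.calibration("top")
for uv,z in(((233,185),.08),((246,187),.07),((272,217),0),((245,231),.02)):print(onz(c,*uv,z))
E
```

```text
[0.54818669 0.05372579 0.08      ]
[ 5.41746886e-01 -1.51898765e-04  7.00000000e-02]
[ 0.4231987  -0.11155721  0.        ]
[0.36146274 0.00325829 0.02      ]
```

View pics/crop0.png

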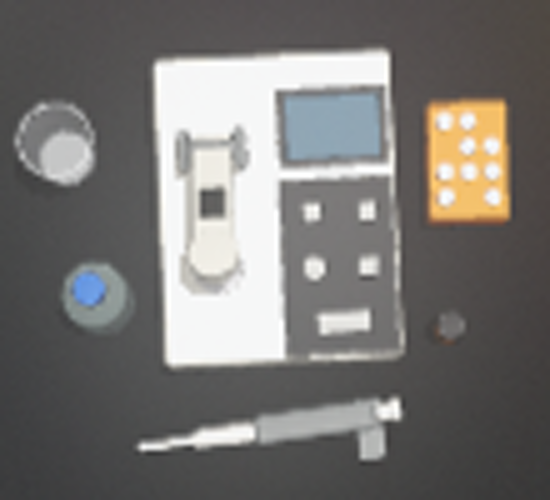

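The crop shows the deck corners, the five keys (round at (314,267), bar at (344,321)) and the raised arm with its pad at (212,202) and head at about (212,265).

```bash
cat > m.py <<'E'
from h import *
from scipy.optimize import least_squares
S={'sq1':(-53,-74,70),'sq2':(-7,-28,75),'sq3':(-7,-74,75),'round':(-53,-28,69.7)}
E
python3 - <<'E'
from m import *
t=cv2.imread('pics/top0.png');c=robot.calibration('top')
g=t.min(2).astype(float)
px={}
for n,(u,v) in dict(round=(314,267),bar=(344,321),sq1=(369,266),sq2=(312,211),sq3=(368,210)).items():
    u=u/5+190;v=v/5+145
    h=(4,4) if n!='bar' else (8,5)
    ys,xs=np.mgrid[int(round(v))-h[1]:int(round(v))+h[1]+1,int(round(u))-h[0]:int(round(u))+h[0]+1]
    w=np.clip(g[ys,xs]-120,0,None);px[n]=((xs*w).sum()/w.sum(),(ys*w).sum()/w.sum())
print(px)
f=lambda p:np.concatenate([proj(c,R.from_euler('z',p[2]).apply(np.array(S[k])/1e3)+[p[0],p[1],0])-px[k] for k in S])
r=least_squares(f,[.54,0,0]);print(r.x,r.fun.round(2))
x,y,a=r.x;Rz=R.from_euler('z',a)
for n,q in dict(round=px['round'],bar=px['bar'],pad=(212/5+190,202/5+145),RL=(155/5+190,157),RR=(388/5+190,145+49/5),FL=(167/5+190,145+366/5),FR=(403/5+190,145+355/5)).items():
    z={'round':.0697,'bar':.065,'pad':.13,'RL':.081,'RR':.081,'FL':.051,'FR':.051}[n]
    P=onz(c,*q,z);print(n,P.round(4),(Rz.inv().apply(P-[x,y,0])*1e3).round(1))
E
```

```text
{'round': (np.float64(252.3945945945946), np.float64(198.04864864864865)), 'bar': (np.float64(258.2846924177396), np.float64(208.845255126371)), 'sq1': (np.float64(263.3834422657952), np.float64(197.59622367465505)), 'sq2': (np.float64(251.82154088050314), np.float64(186.8443396226415)), 'sq3': (np.float64(263.8030303030303), np.float64(186.46349862258953))}
[0.54817929 0.00206399 0.02853083] [ 0.12  0.08  0.39 -0.05 -0.55  0.1   0.05 -0.13]
round [ 0.4955 -0.0272  0.0697] [-53.5 -27.8  69.7]
bar [ 0.4511 -0.052   0.065 ] [-98.6 -51.3  65. ]
pad [0.5383 0.0533 0.13  ] [ -8.4  51.5 130. ]
RL [0.6669 0.106  0.081 ] [121.6 100.5  81. ]
RR [ 0.6777 -0.0897  0.081 ] [126.9 -95.5  81. ]
FL [0.4123 0.0932 0.051 ] [-133.2   94.9   51. ]
FR [ 0.4229 -0.1037  0.051 ] [-128.2 -102.1   51. ]
```

```bash
cat >> m.py <<'E'
def rel(pos,yaw,tilt=0.12):
    s=robot.observe();Q=R.from_quat(s['tool_rot'])
    z=np.array([np.sin(tilt),0,-np.cos(tilt)]);x=np.array([np.cos(tilt),0,np.sin(tilt)])
    T=R.from_euler('z',yaw)*R.from_matrix(np.c_[x,np.cross(z,x),z])
    print('t',round(s['clock'],2),'pos',s['eef_pos'].round(4),'F',s['wrist_force'].round(1))
    print('shift cm',(Q.inv().apply(np.asarray(pos)-s['eef_pos'])*100).round(2),'turn',(Q.inv()*T).as_rotvec().round(3))
E
python3 -c "
from m import *
rel([.46,0.0,.33],.045)"
```

```text
t 0.1 pos [ 0.1915 -0.5944  0.2496] F [ 0.2 -0.  -0.3]
shift cm [ 43.79 -48.34  -7.97] turn [-0.018  0.12   0.266]
```

Request:
{"name": "step_arm", "arguments": {
  "moves": [43.8, -48.3, -8.0, -0.018, 0.12, 0.266, 0, 43.8, -48.3, -8.0, -0.018, 0.12, 0.266, 0, 43.8, -48.3, -8.0, -0.018, 0.12, 0.266, 0, 43.8, -48.3, -8.0, -0.018, 0.12, 0.266, 0, 43.8, -48.3, -8.0, -0.018, 0.12, 0.266, 0, 43.8, -48.3, -8.0, -0.018, 0.12, 0.266, 0, 43.8, -48.3, -8.0, -0.018, 0.12, 0.266, 0, 43.8, -48.3, -8.0, -0.018, 0.12, 0.266, 0, 43.8, -48.3, -8.0, -0.018, 0.12, 0.266, 0, 43.8, -48.3, -8.0, -0.018, 0.12, 0.266, 0]
}}

```text
clock: 0.93
eef_pos: [0.3623, -0.2161, 0.3012]
tool_rot: [0.998, 0.022, 0.06, -0.0]
wrist_force: [2.0, -0.7, 0.3]
grip_width: -0.0
gripper_force: 0.0
```

```bash
python3 -c "
from m import *
rel([.46,0.0,.33],.045)"
```

```text
t 0.93 pos [ 0.3623 -0.2161  0.3012] F [ 2.  -0.7  0.3]
shift cm [ 11.   -21.15  -1.6 ] turn [ 0.002 -0.001  0.   ]
```

Request:
{"name": "step_arm", "arguments": {
  "moves": [11, -21.1, -1.6, 0, 0, 0, 0, 11, -21.1, -1.6, 0, 0, 0, 0, 11, -21.1, -1.6, 0, 0, 0, 0, 11, -21.1, -1.6, 0, 0, 0, 0, 11, -21.1, -1.6, 0, 0, 0, 0, 11, -21.1, -1.6, 0, 0, 0, 0, 11, -21.1, -1.6, 0, 0, 0, 0, 11, -21.1, -1.6, 0, 0, 0, 0]
}}

```text
clock: 1.6
eef_pos: [0.4601, -0.0003, 0.3297]
tool_rot: [0.998, 0.025, 0.06, -0.001]
wrist_force: [0.7, -0.8, -0.9]
grip_width: 0.0002
gripper_force: 0.0
```

```bash
python3 - <<'E'
from m import *
c=robot.calibration('wrist');print(c);im=robot.snapshot('wrist')[:,:,::-1]
rel([.46,0,.33],.045)
cv2.imwrite('pics/w1.png',im)
np.savez('w1',mtx=c['mtx'],eye=c['eye'],rotation=c['rotation'])
E
```

```text
{'mtx': array([[297.31863964,   0.        , 252.19715929],
       [  0.        , 297.31863964, 191.63997188],
       [  0.        ,   0.        ,   1.        ]]), 'eye': array([0.52448584, 0.00264543, 0.46312153]), 'rotation': array([-0.07202293,  0.06774997, -0.68563794,  0.72119571])}
t 1.65 pos [ 0.4593 -0.0022  0.3294] F [ 0.1 -0.9 -0.1]
shift cm [ 0.09 -0.22 -0.05] turn [0.002 0.    0.002]
```

View pics/w1.png

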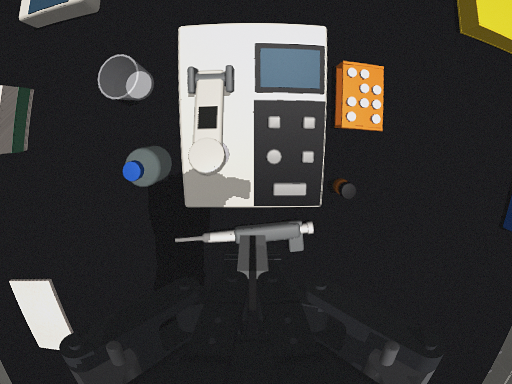

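The wrist view shows the instrument clearly: round key (274,157), bar key (290,189), square keys at (274,122), (309,122) and (308,157), arm pad (207,117), head (207,155) and hinge cheeks (193,80) and (230,80).

```bash
cat > fit.py <<'E'
from m import *
def cent(g,u,v,hw,hh,thr,inv=False):
    p=g[v-hh:v+hh+1,u-hw:u+hw+1];k=(p<thr) if inv else (p>thr)
    M=cv2.moments(k.astype(np.uint8),True);return np.array([M['m10']/M['m00']+u-hw,M['m01']/M['m00']+v-hh])
E
python3 - <<'E'
from fit import *
d=np.load('w1.npz');c={k:d[k] for k in d};g=cv2.imread('pics/w1.png').min(2)
px={k:cent(g,*uv,11,11,110) for k,uv in dict(round=(274,157),sq1=(308,157),sq2=(274,122),sq3=(309,122)).items()}
px['bar']=cent(g,290,189,20,9,110);pad=cent(g,207,117,12,14,70,True)
print({k:v.round(1) for k,v in px.items()},pad)
f=lambda p:np.concatenate([proj(c,R.from_euler('z',p[2]).apply(np.array(S[k])/1e3)+[p[0],p[1],0],True)-px[k] for k in S])
r=least_squares(f,[.54,0,0]);print(r.x,r.fun.round(2))
x,y,a=r.x;Rz=R.from_euler('z',a);o=np.array([x,y,0])
for n,q,z in(('round',px['round'],.0697),('bar',px['bar'],.064),('FR',(324,207),.051),('FL',(186,207),.051),('h1',(193,80),.096),('h2',(230,80),.096)):
    P=onz(c,*q,z,True);print(n,P.round(4),(Rz.inv().apply(P-o)*1e3).round(1))
# arm: hinge (hx,hy), angle th; pad and head centre
def arm(p):
    hx,hy,th=p;t=th-.12
    h=np.array([hx,hy,66+.1206*hx+22]);ex=np.array([-np.cos(t),0,np.sin(t)]);ez=np.array([np.sin(t),0,np.cos(t)])
    return h+55*ex+9*ez,h+100*ex+10*ez,h
w=lambda q:Rz.apply(np.array(q)/1e3)+o
res=lambda p:np.concatenate([proj(c,w(arm(p)[0]),True)-pad,proj(c,w(arm(p)[1]),True)-(207,154),(proj(c,w(arm(p)[2]),True)-(211.5,80))*.5])
r=least_squares(res,[60,50,.6]);print(r.x,r.fun.round(1));print([w(q).round(4) for q in arm(r.x)]);print('down',w(arm([*r.x[:2],0])[0]).round(4))
E
```

```text
{'round': array([273.7, 156.2]), 'sq1': array([307.8, 156.6]), 'sq2': array([273.8, 121.6]), 'sq3': array([308.8, 122.5]), 'bar': array([289.5, 188.6])} [207.19241192 116.84552846]
[0.54614991 0.00313296 0.05379175] [-0.1   0.08  0.19  0.    0.01 -0.27 -0.11  0.2 ]
round [ 0.495  -0.0278  0.0697] [-52.7 -28.1  69.7]
bar [ 0.4513 -0.0527  0.064 ] [-97.7 -50.7  64. ]
FR [ 0.4243 -0.1078  0.051 ] [-127.6 -104.2   51. ]
FL [0.4143 0.093  0.051 ] [-126.8   96.8   51. ]
h1 [0.5884 0.0791 0.096 ] [46.2 73.6 96. ]
h2 [0.5891 0.0328 0.096 ] [44.5 27.3 96. ]
[46.26672841 51.15338011  0.46064248] [ 0.8  0.  -0.6  0.1 -0.2 -0.2]
[array([0.5408, 0.0541, 0.1204]), array([0.4988, 0.0518, 0.1364]), array([0.5896, 0.0567, 0.0936])]
down [0.534  0.0537 0.0959]
```

The two views agree to 1–2 mm and the arm angle is about 0.46 rad. Next I go above the pad.

```bash
cat >> m.py <<'E'
def tip(p,yaw=.053,tilt=.12):
    z=R.from_euler('z',yaw).apply([np.sin(tilt),0,-np.cos(tilt)]);s=robot.observe()
    print('tip',(s['eef_pos']+.019*R.from_quat(s['tool_rot']).apply([0,0,1])).round(4))
    rel(np.array(p)-.019*z,yaw,tilt)
E
python3 -c "
from m import *
tip([.534,.0537,.15])"
```

```text
tip [ 0.4616 -0.0021  0.3105]
t 1.65 pos [ 0.4593 -0.0022  0.3294] F [ 0.1 -0.9 -0.1]
shift cm [ 5.53 -5.27 16.82] turn [ 0.003  0.    -0.006]
```

Request:
{"name": "step_arm", "arguments": {
  "moves": [5.5, -5.2, 5, 0, 0, -0.006, 0, 5.5, -5.2, 10, 0, 0, -0.006, 0, 5.5, -5.2, 14, 0, 0, -0.006, 0, 5.5, -5.2, 16.8, 0, 0, -0.006, 0, 5.5, -5.2, 16.8, 0, 0, -0.006, 0, 5.5, -5.2, 16.8, 0, 0, -0.006, 0, 5.5, -5.2, 16.8, 0, 0, -0.006, 0, 5.5, -5.2, 16.8, 0, 0, -0.006, 0]
}}

```text
clock: 2.32
eef_pos: [0.5323, 0.0511, 0.1709]
tool_rot: [0.998, 0.025, 0.061, 0.0]
wrist_force: [-0.4, -0.5, 0.9]
grip_width: -0.0001
gripper_force: 0.0
```

```bash
python3 - <<'E'
from m import *
tip([.534,.0537,.096])
c=robot.calibration('wrist');im=robot.snapshot('wrist')[:,:,::-1];cv2.imwrite('pics/w2.png',im)
tip([.534,.0537,.096])
for p in([.534,.0537,.096],[.5408,.0541,.1204],[.495,-.0278,.0697]):print(proj(c,p,True))
E
```

```text
tip [0.5346 0.0511 0.152 ]
t 2.32 pos [0.5323 0.0511 0.1709] F [-0.4 -0.5  0.9]
shift cm [-0.73 -0.27  5.55] turn [ 0.004 -0.002 -0.004]
tip [0.5351 0.0515 0.1526]
t 2.37 pos [0.5327 0.0514 0.1715] F [ 0.7 -0.2  0.2]
shift cm [-0.79 -0.24  5.61] turn [ 0.003 -0.004 -0.003]
[247.85202968 219.66420897]
[247.28610707 220.41461761]
[338.48725298 256.64941948]
```

View pics/w2.png

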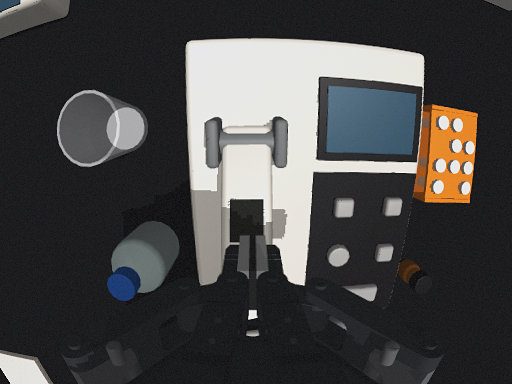

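The fingers are over the arm, with the pad at (247,218) in line with them. I'll push down slowly.

Request:
{"name": "step_arm", "arguments": {
  "moves": [-0.1, -0.2, 0.8, 0, 0, 0, 0, -0.2, -0.2, 1.6, 0, 0, 0, 0, -0.3, -0.2, 2.2, 0, 0, 0, 0, -0.35, -0.2, 2.7, 0, 0, 0, 0, -0.4, -0.2, 3.2, 0, 0, 0, 0, -0.5, -0.2, 3.7, 0, 0, 0, 0, -0.55, -0.2, 4.2, 0, 0, 0, 0, -0.6, -0.2, 4.6, 0, 0, 0, 0, -0.7, -0.2, 5.0, 0, 0, 0, 0, -0.7, -0.2, 5.2, 0, 0, 0, 0]
}}

```text
clock: 3.2
eef_pos: [0.5312, 0.0544, 0.1164]
tool_rot: [0.998, 0.026, 0.06, -0.0]
wrist_force: [-1.2, 0.2, 0.4]
grip_width: -0.0001
gripper_force: 0.5
```

```bash
python3 -c "
from m import *
tip([.534,.0537,.096])"
```

```text
tip [0.5334 0.0545 0.0976]
t 3.2 pos [0.5312 0.0544 0.1164] F [-1.2  0.2  0.4]
shift cm [0.03 0.09 0.16] turn [ 0.003 -0.    -0.001]
```

Down further in 1 mm steps until the force shows the stop.

Request:
{"name": "step_arm", "arguments": {
  "moves": [0, 0, 0.1, 0, 0, 0, 0, 0, 0, 0.2, 0, 0, 0, 0, 0, 0, 0.3, 0, 0, 0, 0, 0, 0, 0.3, 0, 0, 0, 0]
}}

```text
clock: 3.53
eef_pos: [0.5319, 0.0545, 0.1141]
tool_rot: [0.998, 0.026, 0.061, -0.0]
wrist_force: [-0.4, 0.4, 0.0]
grip_width: 0.0004
gripper_force: 0.1
```

Request:
{"name": "step_arm", "arguments": {
  "moves": [0, 0, 0.1, 0, 0, 0, 0, 0, 0, 0.2, 0, 0, 0, 0, 0, 0, 0.2, 0, 0, 0, 0]
}}

```text
clock: 3.78
eef_pos: [0.5321, 0.0545, 0.1125]
tool_rot: [0.998, 0.026, 0.061, -0.0]
wrist_force: [-1.8, 0.4, 7.6]
grip_width: 0.0001
gripper_force: 3.8
```

```bash
python3 - <<'E'
from m import *
c=robot.calibration('wrist');im=robot.snapshot('wrist')[:,:,::-1];cv2.imwrite('pics/w3.png',im)
a=robot.snapshot('scene')[150:240,220:345,::-1]
a=cv2.resize(a,(533,384),interpolation=cv2.INTER_CUBIC)
cv2.imwrite('pics/c3.png',cv2.resize(np.hstack([im[:,150:400],a]),None,fx=1,fy=1))
tip([.534,.0537,.096])
E
```

```text
tip [0.5344 0.0546 0.0938]
t 3.88 pos [0.5321 0.0545 0.1126] F [-1.8 -0.2  6.3]
shift cm [-0.01  0.09 -0.22] turn [ 0.003 -0.001 -0.001]
```

View pics/c3.png

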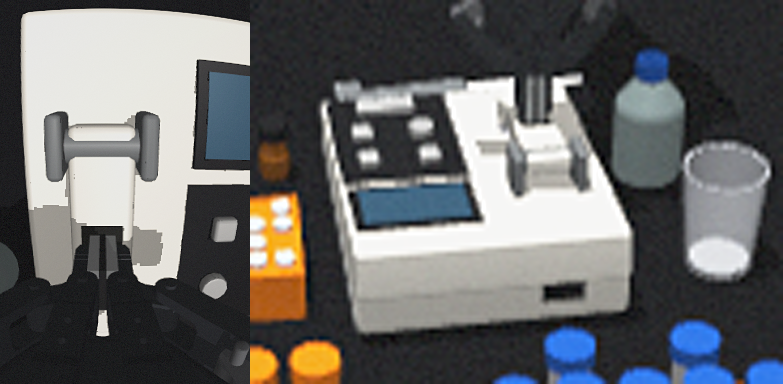

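The arm looks level with the deck, and the tip is at the expected height with 6–7 N on it. I'll press slightly more to be sure it is on the stop.

Request:
{"name": "step_arm", "arguments": {
  "moves": [0, 0, 0.05, 0, 0, 0, 0, 0, 0, 0.1, 0, 0, 0, 0, 0, 0, 0.1, 0, 0, 0, 0, 0, 0, 0.1, 0, 0, 0, 0]
}}

```text
clock: 4.22
eef_pos: [0.5321, 0.0545, 0.112]
tool_rot: [0.998, 0.026, 0.061, -0.0]
wrist_force: [-3.0, -1.0, 9.7]
grip_width: 0.0003
gripper_force: 5.3
```

Request:
{"name": "step_arm", "arguments": {
  "moves": [0, 0, 0, 0, 0, 0, 0, 0, 0, -1, 0, 0, 0, 0, 0, 0, -4, 0, 0, 0, 0, 0, 0, -8, 0, 0, 0, 0, 0, 0, -8, 0, 0, 0, 0, 0, 0, -8, 0, 0, 0, 0, 0, 0, -8, 0, 0, 0, 0]
}}

```text
clock: 4.8
eef_pos: [0.5226, 0.0542, 0.1908]
tool_rot: [0.998, 0.026, 0.061, -0.0]
wrist_force: [-0.2, -0.1, -0.1]
grip_width: 0.0001
gripper_force: 0.0
```

```bash
python3 - <<'E'
from m import *
c=robot.calibration('wrist');im=robot.snapshot('wrist')[:,:,::-1];cv2.imwrite('pics/w4.png',im)
np.savez('w4',mtx=c['mtx'],eye=c['eye'],rotation=c['rotation'])
tip([.495,-.0278,.10])
for p in([.534,.0537,.096],[.495,-.0278,.0697],[.5896,.0567,.0936]):print(proj(c,p,True))
E
```

```text
tip [0.5245 0.0542 0.1712]
t 4.85 pos [0.5222 0.0541 0.1901] F [-0.2 -0.6  0.2]
shift cm [-4.2   8.02  6.69] turn [ 0.003 -0.    -0.001]
[252.67490035 200.81869093]
[337.22026856 238.96247822]
[252.51023876 129.55212468]
```

View pics/w4.png

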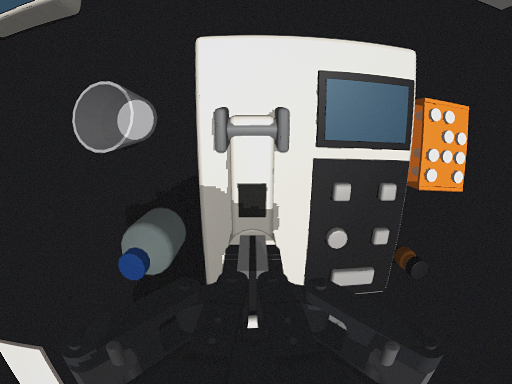

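The pad is at (252,200), exactly where it should be with the arm down, and the round key is at (337,239), also as predicted. Now I go above the round key.

Request:
{"name": "step_arm", "arguments": {
  "moves": [-2, 4, 0, 0, 0, 0, 0, -4.2, 8, 0, 0, 0, 0, 0, -4.2, 8, 2, 0, 0, 0, 0, -4.2, 8, 5, 0, 0, 0, 0, -4.2, 8, 7, 0, 0, 0, 0, -4.2, 8, 7, 0, 0, 0, 0, -4.2, 8, 7, 0, 0, 0, 0, -4.2, 8, 7, 0, 0, 0, 0]
}}

```text
clock: 5.52
eef_pos: [0.4933, -0.0273, 0.1163]
tool_rot: [0.998, 0.026, 0.06, -0.0]
wrist_force: [0.3, -0.5, -0.2]
grip_width: 0.0003
gripper_force: 0.0
```

```bash
python3 - <<'E'
from m import *
tip([.495,-.0278,.0697]);c=robot.calibration('wrist');print(proj(c,[.495,-.0278,.0697],True))
im=robot.snapshot('wrist')[:,:,::-1];cv2.imwrite('pics/w5.png',im)
tip([.495,-.0278,.0697])
E
```

```text
tip [ 0.4956 -0.0273  0.0974]
t 5.52 pos [ 0.4933 -0.0273  0.1163] F [ 0.3 -0.5 -0.2]
shift cm [-0.39  0.05  2.75] turn [ 0.003 -0.    -0.001]
[252.17354693 232.39617733]
tip [ 0.496  -0.0273  0.098 ]
t 5.57 pos [ 0.4937 -0.0273  0.1168] F [ 0.4 -0.  -0.8]
shift cm [-0.44  0.05  2.79] turn [ 0.003 -0.002 -0.001]
```

View pics/w5.png

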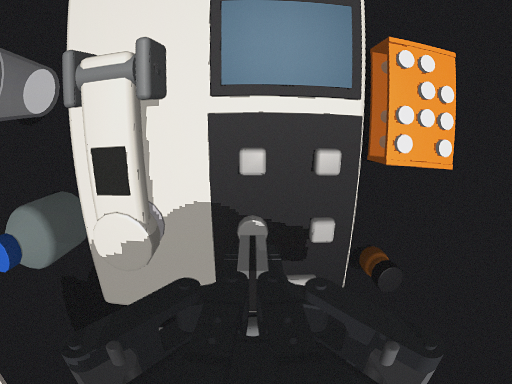

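The finger is in line with the round key at (252,230). The arm's pad (111,170) and head (124,241) are in view, so I'll check the arm angle before pressing.

```bash
python3 - <<'E'
from fit import *
c=robot.calibration('wrist');im=cv2.imread('pics/w5.png')
print(cent(im.min(2),111,171,22,28,70,True))
Rz=R.from_euler('z',.0538);o=np.array([.54615,.00313,0])
for th in(0,.05,.1,.2):
    t=th-.12;h=np.array([46.3,51.15,93.6]);e=np.array([-np.cos(t),0,np.sin(t)]);z=np.array([np.sin(t),0,np.cos(t)])
    print(th,[proj(c,Rz.apply(q/1e3)+o,True).round(1) for q in(h+55*e+9*z,h+100*e+10*z)])
E
```

```text
[110.35357369 170.67046173]
0 [array([111.8, 172.5]), array([122.6, 244.4])]
0.05 [array([109.6, 172.8]), array([119.3, 247.3])]
0.1 [array([107.4, 172.9]), array([115.9, 250. ])]
0.2 [array([102.7, 172.4]), array([108.3, 254.5])]
```

The arm angle is about 0, so I press the round key.

Request:
{"name": "step_arm", "arguments": {
  "moves": [-0.4, 0, 0.8, 0, 0, 0, 0, -0.4, 0, 1.6, 0, 0, 0, 0, -0.4, 0, 2.2, 0, 0, 0, 0, -0.4, 0, 2.7, 0, 0, 0, 0, -0.4, 0, 2.9, 0, 0, 0, 0, -0.4, 0, 3.1, 0, 0, 0, 0, -0.4, 0, 3.2, 0, 0, 0, 0, -0.4, 0, 3.2, 0, 0, 0, 0]
}}

```text
clock: 6.23
eef_pos: [0.4947, -0.0276, 0.0846]
tool_rot: [0.998, 0.026, 0.062, -0.0]
wrist_force: [0.1, 0.2, 6.3]
grip_width: -0.0002
gripper_force: 3.0
```

6.3 N means about 4 mm of travel. I hold briefly, then release and go up 4 cm.

Request:
{"name": "step_arm", "arguments": {
  "moves": [0, 0, 0.03, 0, 0, 0, 0, 0, 0, 0.03, 0, 0, 0, 0, 0, 0, -1, 0, 0, 0, 0, 0, 0, -3, 0, 0, 0, 0, 0, 0, -4, 0, 0, 0, 0, 0, 0, -4, 0, 0, 0, 0, 0, 0, -4, 0, 0, 0, 0]
}}

```text
clock: 6.82
eef_pos: [0.4891, -0.028, 0.124]
tool_rot: [0.998, 0.025, 0.061, -0.0]
wrist_force: [0.2, 0.5, 1.0]
grip_width: 0.0
gripper_force: 0.0
```

```bash
python3 -c "
from m import *
tip([.4513,-.0525,.064])"
```

```text
tip [ 0.4914 -0.0279  0.1052]
t 6.82 pos [ 0.4891 -0.028   0.124 ] F [0.2 0.5 1. ]
shift cm [-4.6   2.25  3.58] turn [ 0.003 -0.003 -0.002]
```

Request:
{"name": "step_arm", "arguments": {
  "moves": [-3, 1.5, 0, 0, 0, 0, 0, -4.6, 2.2, 0.5, 0, 0, 0, 0, -4.6, 2.2, 1.5, 0, 0, 0, 0, -4.6, 2.2, 2.2, 0, 0, 0, 0, -4.6, 2.2, 2.2, 0, 0, 0, 0, -4.6, 2.2, 2.2, 0, 0, 0, 0]
}}

```text
clock: 7.32
eef_pos: [0.456, -0.0525, 0.1045]
tool_rot: [0.998, 0.026, 0.053, -0.002]
wrist_force: [-0.6, -0.6, -0.1]
grip_width: 0.0001
gripper_force: 0.0
```

```bash
python3 -c "
from m import *
tip([.4513,-.0525,.064])"
```

```text
tip [ 0.458  -0.0524  0.0856]
t 7.32 pos [ 0.456  -0.0525  0.1045] F [-0.6 -0.6 -0.1]
shift cm [-0.92 -0.02  2.08] turn [-0.002  0.014 -0.001]
```

The arm stopped 10 mm short in x, so I'll check for a joint limit.

```bash
python3 -c "
from m import *
s=robot.observe();print(s['joint_pos'].round(3),s['qd'].round(2))
rel([.45,-.0525,.09],.053,.12);rel([.45,-.0525,.09],.053,0.);rel([.45,-.0525,.09],.053,-.1)"
```

```text
[ 0.065  0.747 -0.071  2.274  1.155  0.042 -2.655] [ 0.01 -0.02 -0.    0.01  0.    0.    0.  ]
t 7.32 pos [ 0.456  -0.0525  0.1045] F [-0.6 -0.6 -0.1]
shift cm [-0.75 -0.03  1.38] turn [-0.002  0.014 -0.001]
t 7.32 pos [ 0.456  -0.0525  0.1045] F [-0.6 -0.6 -0.1]
shift cm [-0.75 -0.03  1.38] turn [-0.002 -0.106 -0.   ]
t 7.32 pos [ 0.456  -0.0525  0.1045] F [-0.6 -0.6 -0.1]
shift cm [-0.75 -0.03  1.38] turn [-0.002 -0.206 -0.   ]
```

Joint 6 is at its limit and joint 7 with it, so the 0.12 tilt is not reachable this close in. I'll raise the tool, turn it upright (the key tolerates this), then go over the bar.

Request:
{"name": "step_arm", "arguments": {
  "moves": [0, 0, -2, 0, 0, 0, 0, 0, 0, -4, 0, 0, 0, 0, 0, 0, -4, 0, -0.05, 0, 0, 0, 0, -4, 0, -0.12, 0, 0, 0, 0, -4, 0, -0.12, 0, 0, 0, 0, -4, 0, -0.12, 0, 0, 0, 0, -4, 0, -0.12, 0, 0]
}}

```text
clock: 7.9
eef_pos: [0.4503, -0.0539, 0.1446]
tool_rot: [1.0, 0.026, -0.007, -0.0]
wrist_force: [-0.2, -0.7, -0.1]
grip_width: -0.0002
gripper_force: 0.0
```

```bash
python3 -c "
from m import *
s=robot.observe();print(s['joint_pos'].round(3))
tip([.4513,-.0525,.09],.053,0.)"
```

```text
[ 0.373  0.722 -0.573  2.143  0.804  0.519 -2.336]
tip [ 0.45   -0.0539  0.1256]
t 7.9 pos [ 0.4503 -0.0539  0.1446] F [-0.2 -0.7 -0.1]
shift cm [ 0.16 -0.13  3.56] turn [-0.     0.015 -0.001]
```

Request:
{"name": "step_arm", "arguments": {
  "moves": [0.1, -0.1, 1.5, 0, 0, 0, 0, 0.1, -0.1, 3, 0, 0, 0, 0, 0.1, -0.1, 4.2, 0, 0, 0, 0, 0.1, -0.1, 4.8, 0, 0, 0, 0, 0.1, -0.1, 4.8, 0, 0, 0, 0, 0.1, -0.1, 4.8, 0, 0, 0, 0]
}}

```text
clock: 8.4
eef_pos: [0.4503, -0.0525, 0.0969]
tool_rot: [1.0, 0.027, -0.008, 0.0]
wrist_force: [0.8, 0.1, -0.2]
grip_width: -0.0001
gripper_force: 0.0
```

```bash
python3 -c "
from m import *
s=robot.observe();print(s['joint_pos'].round(3))
tip([.4513,-.0525,.064],.053,-.013)"
```

```text
[ 0.288  0.799 -0.445  2.172  0.942  0.392 -2.46 ]
tip [ 0.45   -0.0525  0.078 ]
t 8.4 pos [ 0.4503 -0.0525  0.0969] F [ 0.8  0.1 -0.2]
shift cm [0.14 0.   1.39] turn [0.    0.003 0.   ]
```

Request:
{"name": "step_arm", "arguments": {
  "moves": [0.1, 0, 0.6, 0, 0, 0, 0, 0.1, 0, 1.1, 0, 0, 0, 0, 0.1, 0, 1.4, 0, 0, 0, 0, 0.1, 0, 1.6, 0, 0, 0, 0, 0.1, 0, 1.7, 0, 0, 0, 0, 0.1, 0, 1.7, 0, 0, 0, 0]
}}

```text
clock: 8.9
eef_pos: [0.4524, -0.0527, 0.0802]
tool_rot: [1.0, 0.026, -0.007, -0.0]
wrist_force: [1.6, -0.1, 5.7]
grip_width: 0.0003
gripper_force: 2.9
```

5.7 N means about 3.7 mm, so the bar is pressed. I hold briefly, then retreat upward.

Request:
{"name": "step_arm", "arguments": {
  "moves": [0, 0, 0.05, 0, 0, 0, 0, 0, 0, 0.05, 0, 0, 0, 0, 0, 0, -1, 0, 0, 0, 0, 0, 0, -4, 0, 0, 0, 0, 0, 0, -8, 0, 0, 0, 0, 0, 0, -12, 0, 0, 0, 0, 0, 0, -15, 0, 0, 0, 0, 0, 0, -15, 0, 0, 0, 0, 0, 0, -15, 0, 0, 0, 0]
}}

```text
clock: 9.65
eef_pos: [0.4546, -0.053, 0.2312]
tool_rot: [1.0, 0.026, -0.006, 0.0]
wrist_force: [-0.3, -0.1, -0.1]
grip_width: -0.0003
gripper_force: 0.0
```

```bash
python3 - <<'E'
from m import *
tip([.45,-.05,.2]);c=robot.calibration('wrist');im=robot.snapshot('wrist')[:,:,::-1];cv2.imwrite('pics/w6.png',im)
Rz=R.from_euler('z',.0538);o=np.array([.54615,.00313,0])
for th in(0,.05,.4):
    t=th-.12;h=np.array([46.3,51.15,93.6]);e=np.array([-np.cos(t),0,np.sin(t)]);z=np.array([np.sin(t),0,np.cos(t)])
    print(th,[proj(c,Rz.apply(q/1e3)+o,True).round(1) for q in(h+55*e+9*z,h+100*e+10*z)])
for k in S:print(k,proj(c,Rz.apply(np.array(S[k])/1e3)+o,True).round(1))
E
```

```text
tip [ 0.4543 -0.053   0.2122]
t 9.65 pos [ 0.4546 -0.053   0.2312] F [-0.3 -0.1 -0.1]
shift cm [-0.65 -0.32  1.24] turn [ 0.     0.132 -0.002]
0 [array([137.5,  94.2]), array([142.2, 141.9])]
0.05 [array([136.4,  94.1]), array([140.3, 142.8])]
0.4 [array([128. ,  88.5]), array([124.9, 141.5])]
sq1 [275.4 134.6]
sq2 [226.5  87. ]
sq3 [276.2  86.9]
round [227.7 134.7]
```

View pics/w6.png

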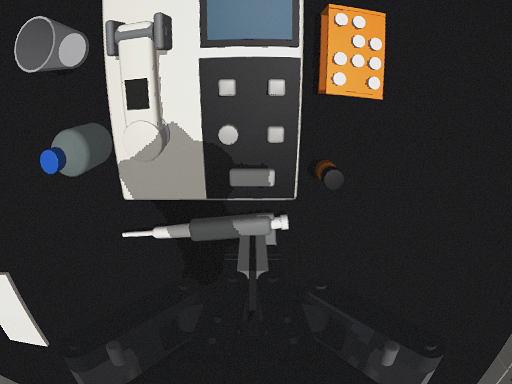

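The arm is down, with its pad at (137,94) and head at (143,141) as predicted for 0 rad. The keys are at their rest positions, nothing else has moved, and the robot is clear.

```bash
python3 -c "
from bench import robot
print(robot.sign_off())"
```

```text
the job is handed in; nothing more can be done
None
```

I ran the blank check and handed the job in: the sampling arm is down on the pedestal, the round key and then the bar key were each tapped and released, and the last wrist picture showed nothing shifted. The sign-off gave no verdict.

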